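Clear the coaster and press open the touch-latch organiser lid

ROBOT

A 6-joint arm with a two-finger parallel gripper is mounted at the origin on the work surface. World frame = base frame: x ahead of the robot, y to its left, z up, the work surface at z = 0. Lengths are in mm, angles in rad, forces in N, time in s.
With the tool pointing down it reaches from about 275 to 750 mm from the base axis. Payload 10.2 kg.
Tool frame: the origin (TCP) lies midway between the tips of the shut fingers; the grasp point (between the pads) lies 19 mm behind it; z points along the fingers, y is the direction in which the jaws open and shut (so a half turn about z gives the same grasp; the last joint's range is limited). The gripper opens to 85 mm and grips with 20 to 120 N. Pads are 22 mm wide; open, the fingers measure 114 mm over their backs; the gripper's body (76 mm by 85 mm) begins 54 mm behind the grasp point. The pads swing forward as they close: fully open they stand 13 mm farther back than shut.
Start: joints at [0.92, 0.313, 1.498, -0, 1.331, -0.223], TCP at [217.82, 477.688, 231.294] pointing down, gripper open.
Joint ranges: [-2.94, 2.94], [-0.97, 2.17], [0.19, 2.56], [-1.23, 4.37], [0.02, 3.11], [-2.88, 2.88]. Speed limits (rad/s): [2.39, 2.39, 3.01, 3.14, 3.14, 3.14].

INTERFACE

Orientations are given as a unit quaternion [w, x, y, z].
In Python, from rig import ctrl, capture, calibration, order gives the robot as it stands.
- The arm moves only by the tool jog_arm, never from a script. Its argument "rows" is a list that holds one entry, the list of rows, each a list of 6 numbers: the shift along the tool's x, y, z as a fraction of full scale, then the turn, a rotation vector about the tool's x, y, z as a fraction of full scale. In form: [[[x, y, z, ax, ay, az], ...]]. A call has 1 to 8 rows; each row is the pose to reach, as a shift and turn from the pose commanded when the call began, along the tool's axes at that moment; what a row does not reach only later rows make up. Full scale, the value 1, is 0.15 m for a shift and pi/2 rad for a turn. A row lasts 1/12 s, in which the tool goes at most 41.7 mm and 7.16 degrees, less where a joint would pass 70% of its speed; a pose out of reach is approached as far as the arm can. A call with a number of a shift or a turn outside -1 to 1 is refused whole. A call with a gripper value outside its range is refused whole. "jaw" is the gripper command: -1 is fully open, 1 is shut, values between are in proportion, set as the call begins (left out, the last holds). The fingers move at their own pace and stop on an object; "grip_force" is the grip in N (left out, the last holds). Time passes only in rows, so rows that repeat a pose let the fingers close. It gives the time, the measured TCP pose, the force and the opening at its end, in the units of the state.
- ctrl.sense(): the state, without advancing time (a new reading comes with each control period).
- capture(name): name is "scene" or "side" or "wrist"; returns the picture (420x560x3 uint8, red, green, blue); there is no depth.
- calibration(name): a dict with "fov_y" (degrees; the focal length in pixels is half the picture's height over the tangent of half this angle, whatever the lens; pixels are square), "cx", "cy" (the principal point, pixels), "view" (4x4, takes a point from world to camera coordinates); the wrist camera has in their place "mount" (4x4, takes a point from camera to tool coordinates, whose origin is the TCP and whose axes are the flange's). Camera axes: x right, y down, z forward; pixel columns grow to the right and rows downward; lengths in mm; the calibration is good to about 2 mm. A picture is of the moment at which its call begins: read the wrist's pose just before it. calibration takes no time and is no camera call.
- order.finish_job(): hands the job in, once; it reports no verdict.
The state is a dict: "time_s": time; "joints": joint angles; "dq": joint speeds; "tau": joint torques, N m; "eef_pos": TCP position; "ee_rot": TCP orientation; "force": force on the tool from outside, world axes, zero at the start; "wrist_torque": the same for the moment, N m; "grip_width": opening from 0.0 (shut) to 1.0 (fully open).
Only numpy, scipy, OpenCV 4.12 (cv2) and the standard library are available. Lean on these libraries where they do the work, as an engineer would, in place of code of your own. Each camera call takes 0.05 s, during which the arm holds its last target.

TASK

The round wooden coaster is lying on the push-to-open lid of the long organiser. Using only your fingertips, slide the coaster along onto the fixed deck beside that lid, never lifting it, and then press the lid down near its free edge so that the catch lets go and the lid springs ajar by itself. Leave the coaster lying flat wholly on the deck, the small organiser shut, and everything else where it stands.

Things in the scene. Friction and masses are not known exactly. Their poses are not given: they have to be found in the camera images.
- caddy: the long organiser, a low pale-wood box fixed to the desk, 170 (x) by 310 (y) mm; origin at the centre of its underside. Its own x points across it to the lid's free edge, y along it to the deck, z up. Lid: y -0.150 to -0.011, x -0.080 (hinge, dark knuckles) to +0.085 (free edge), top at z 0.075, 8 mm thick, nothing above it. Fixed deck: y -0.009 to +0.155, x -0.085 to +0.085, top at z 0.074 (1 mm below the shut lid, so the coaster slides freely across)
- deck_center (a point): middle of the long organiser's fixed deck, on its top surface; axes as caddy
- caddy_lid (a joint): long organiser: lid angle in rad: 0 = shut and latched, positive = open; pressing drives it to about -0.055 where it stops hard. Touch latch: pressed near the free edge it yields about 9 mm under 2 to 5 N; pressed to the stop and let go, it follows the finger up and stands ajar at about 0.4 rad (free edge some 65 mm higher). A half press leaves it latched; it does not latch again
- caddy_press (a point): point to press on the long organiser's lid: on its top surface, mid-width, on a dark inlaid strip 15 mm in from the free edge; it moves with the lid
- coaster_center (a point): centre of the loose wooden coaster, a round disc 84 mm across, 12 mm thick, about 60 g, half-way up it (6 mm above its underside); it starts flat on the lid of the long organiser
- cube: bystander: the small organiser, of the same wood and height (75 mm) as the long one but 170 (x) by 150 (y) mm, a lid and no deck, fixed to the desk; origin at the centre of its underside
- cube_lid (a joint): small organiser: lid angle in rad: 0 = shut and latched, positive = open; pressing drives it to about -0.055 where it stops hard; it has the same touch latch and must stay shut
- mug: bystander: stainless steel mug, 76 mm across, 90 mm tall, with a side handle; body origin at the centre of its underside
- bowl: bystander: small white ceramic bowl, 100 mm across, 45 mm tall; origin at the centre of its underside
- puck: bystander: black plastic puck-shaped receiver, 64 mm across, 30 mm tall; origin at the centre of its underside
- controller: bystander: purple plastic game controller, about 100 by 150 mm, 50 mm tall; origin on the desk under its middle
- stand: bystander: clear acrylic phone stand, 90 by 100 mm, 115 mm tall; origin at the centre of its underside
- can: bystander: aluminium drink can, 66 mm across, 120 mm tall; origin at the centre of its underside
There are look-alikes about, which are no part of the job. There is more than one size of the part that bears coaster_center; the job needs the middle-sized.

How it is judged:
By the outcome, as a careful person would: the job done as asked, in the order asked, and still so for the second after the job is handed in, with the robot touching nothing.
It also fails if it takes over 48 s, if anything falls off the work surface, if the arm or the gripper's body presses on something with over 40 N, if the wrist force passes 120 N, or if a joint passes its speed limit or range.

## Working session

There is one attempt and no reset: what is moved stays moved. The work goes in short steps, Python scripts to look and compute and a tool call to move; the robot and the scene stay as the last step left them, time stands still between calls to the robot, and variables do not carry over. Pictures are saved under pics/ and viewed, and the job is handed in when it is done.

Besides the shell and the picture viewer there is one more tool, called as name([rows], argument=value, ...), one row to a line, values as JSON. jog_arm: Moves the arm, as the interface text tells. Shift numbers are shares of 0.15 m and turn numbers shares of pi/2 rad, none past 1 either way. Its arguments: {"type":"object","properties":{"rows":{"type":"array","items":{"type":"array","items":{"type":"array","items":{"type":"number"}}}},"jaw":{"type":"number"},"grip_force":{"type":"number"}},"required":["rows"]}

```bash
mkdir -p pics; ls; python3 - <<'E'
from rig import ctrl,capture,calibration
import cv2
print(ctrl.sense())
for n in ["scene","side","wrist"]:
    im=capture(n); cv2.imwrite(f"pics/{n}0.png",im[:,:,::-1]); print(n,calibration(n))
E
```

```text
pics
{'time_s': 0.0, 'joints': array([ 9.19601886e-01,  3.13435780e-01,  1.49841400e+00, -2.62400803e-05,
        1.33097843e+00, -2.23396339e-01]), 'dq': array([-0.00068352,  0.00104978, -0.00043316,  0.00060905,  0.00187589,
       -0.00076282]), 'tau': array([-1.85485558e-03, -4.12258637e+01, -2.59746408e+01, -2.26866809e-04,
        4.05876330e-03, -7.02471127e-06]), 'eef_pos': array([217.66915959, 477.48114445, 230.75103551]), 'ee_rot': array([-2.50080037e-04,  2.12268604e-01,  9.77211163e-01, -5.65042181e-04]), 'force': array([-0.11396638, -0.13364014,  0.26720916]), 'wrist_torque': array([-0.03754938, -0.02377369,  0.04235799]), 'grip_width': 0.997123945466354}
scene {'fov_y': 50.6299801525079, 'cx': 281.222642118609, 'cy': 213.0526040054015, 'view': array([[ 1.19293823e-01,  9.92826371e-01, -8.04871987e-03,
         1.83156607e+01],
       [ 7.20087645e-01, -9.20981440e-02, -6.87743932e-01,
        -3.55650008e+02],
       [-6.83551584e-01,  7.62478189e-02, -7.25908742e-01,
         1.62980408e+03],
       [ 0.00000000e+00,  0.00000000e+00,  0.00000000e+00,
         1.0000000
[... 179 characters left out ...]
e+02],
       [-6.00237202e-02,  6.90980929e-01, -7.20376644e-01,
         1.60286261e+02],
       [ 6.22314595e-02, -7.17683608e-01, -6.93583077e-01,
         1.04296629e+03],
       [ 0.00000000e+00,  0.00000000e+00,  0.00000000e+00,
         1.00000000e+00]])}
wrist {'fov_y': 60.497076287623585, 'cx': 277.159374754769, 'cy': 208.01257385557736, 'mount': array([[-1.69055523e-04, -9.54564629e-01, -2.98003926e-01,
         7.49371039e+01],
       [ 9.99999647e-01,  8.37649763e-05, -8.35608278e-04,
        -6.32660110e-01],
       [ 8.22604397e-04, -2.98003962e-01,  9.54564279e-01,
        -1.42343214e+02],
       [ 0.00000000e+00,  0.00000000e+00,  0.00000000e+00,
         1.00000000e+00]])}
```

View pics/scene0.png

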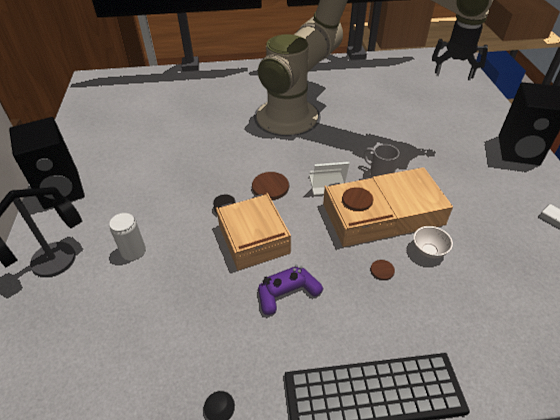

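View pics/side0.png

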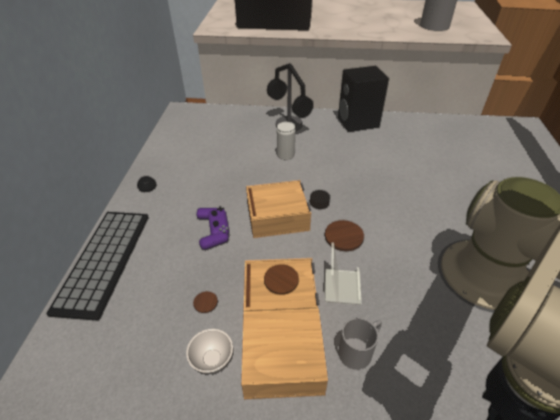

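View pics/wrist0.png

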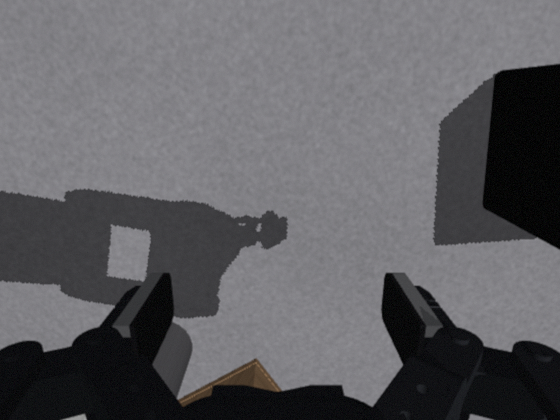

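The coaster lies on the long organiser's lid, at scene (357,198) and side (281,279). The larger look-alike is at scene (270,185) and the smaller at (382,269). The deck is at scene (410,195), the +y end away from the coaster. I'll measure corners next.

```bash
cat > h.py <<'E'
import numpy as np
from rig import calibration
def ray(n,uv):
    c=calibration(n);f=210/np.tan(np.radians(c['fov_y']/2))
    V=c['view'];R=V[:3,:3];t=V[:3,3]
    d=R.T@np.array([(uv[0]-c['cx'])/f,(uv[1]-c['cy'])/f,1]);return -R.T@t,d
def plane(n,uv,z):
    o,d=ray(n,uv);return o+d*(z-o[2])/d[2]
def proj(n,p):
    c=calibration(n);f=210/np.tan(np.radians(c['fov_y']/2))
    q=c['view'][:3,:3]@np.asarray(p)+c['view'][:3,3];return np.array([f*q[0]/q[2]+c['cx'],f*q[1]/q[2]+c['cy']])
E
python3 - <<'E'
import cv2
a=cv2.imread('pics/scene0.png')[150:260,310:465];cv2.imwrite('pics/sc_z.png',cv2.resize(a,None,fx=5,fy=5,interpolation=cv2.INTER_CUBIC))
a=cv2.imread('pics/side0.png')[245:405,225:385];cv2.imwrite('pics/sd_z.png',cv2.resize(a,None,fx=3.7,fy=3.7,interpolation=cv2.INTER_CUBIC))
E
```

```text
(no output)
```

View pics/sc_z.png

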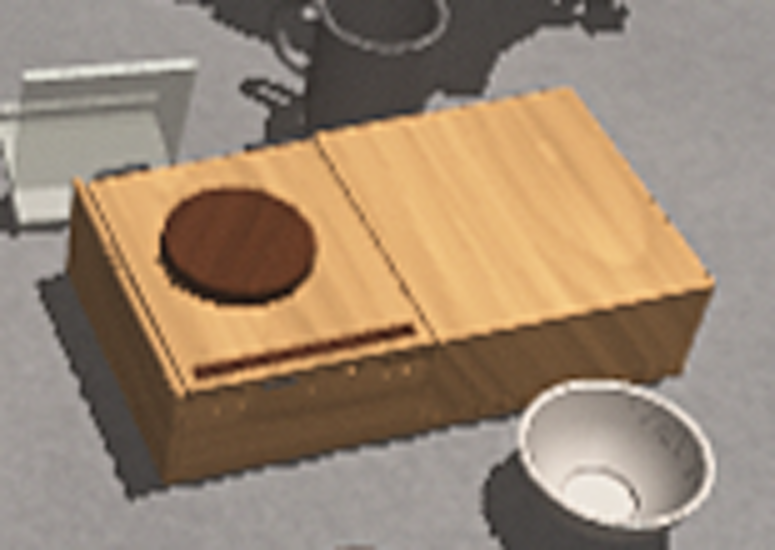

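View pics/sd_z.png

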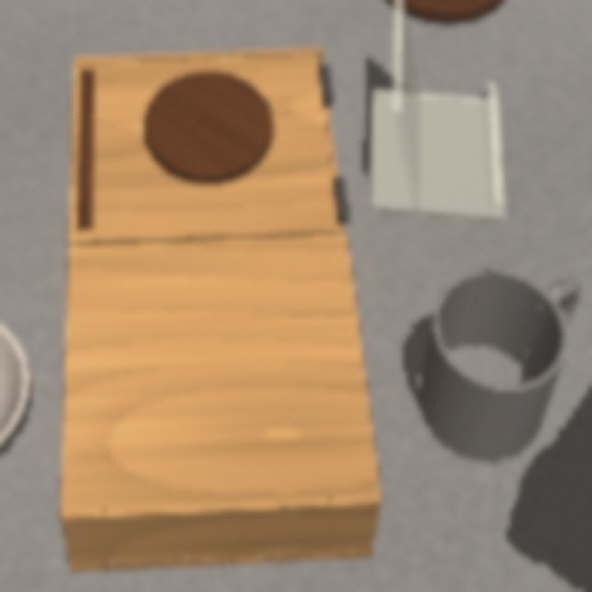

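```bash
python3 - <<'E'
from h import *
import cv2
sc=lambda u,v:(310+u/5-.4,150+v/5-.4); sd=lambda u,v:(225+u/3.7-.35,245+v/3.7-.35)
# body corners local: A(-85,155) B(85,155) C(-85,-155) D(85,-155)
loc=np.array([[-85,155],[85,155],[-85,-155],[85,-155]])
S={'scene':[sc(570,88),sc(715,285),sc(78,182),sc(180,395)],'side':[sd(380,500),sd(62,515),sd(325,50),sd(75,58)]}
def fit(W):
    lc=loc.mean(0);wc=W.mean(0);H=(loc-lc).T@(W-wc);U,s,Vt=np.linalg.svd(H)
    D=np.diag([1,np.sign(np.linalg.det(Vt.T@U.T))]);R=Vt.T@D@U.T
    return wc-R@lc,R,W-(loc@R.T+wc-R@lc)
for n in S:
    W=np.array([plane(n,p,74.5)[:2] for p in S[n]]);o,R,e=fit(W)
    print(n,o,np.degrees(np.arctan2(R[1,0],R[0,0])),e.round(1).tolist())
    # coaster top
    im=cv2.imread(f'pics/{n}0.png').astype(int);m=((im[:,:,2]<130)&(im[:,:,2]>40)&(im[:,:,2]-im[:,:,0]>22)&(im[:,:,1]<75)).astype(np.uint8)
    N,l,st,c=cv2.connectedComponentsWithStats(m)
    for i in range(1,N):
        if st[i,4]>250:
            cn=max(cv2.findContours((l==i).astype(np.uint8),0,1)[0],key=len)[:,0]
            P=np.array([plane(n,q,87)[:2] for q in cn]);(cx,cy),r=cv2.minEnclosingCircle(P.astype(np.float32))
            print('  blob',c[i].round(1),st[i,4],'c',plane(n,c[i],87)[:2].round(1),'mec',round(cx,1),round(cy,1),round(r,1),'local',(R.T@(np.array([cx,cy])-o)).round(1))
E
```

```text
scene [526.68754494 215.31486724] 7.834919388951222 [[0.7, -1.3], [-0.5, -1.8], [1.3, 2.0], [-1.5, 1.1]]
  blob [55.9 51.6] 12026 c [-447.9 -886.6] mec -501.9 -1034.8 592.3 local [-1189.4 -1098.2]
  blob [243.2  29.4] 5223 c [-548.1 -118.4] mec -561.5 -65.0 369.5 local [-1116.2  -129.3]
  blob [407.6  22.5] 2679 c [-517.8  608.3] mec -518.2 611.1 293.7 local [-981.2  534.5]
  blob [520.7  19.3] 2536 c [-480.6 1116.1] mec -493.7 1107.4 283.7 local [-889.3 1022.9]
  blob [344.4  28.6] 435 c [-495.4  318.4] mec -524.2 315.5 257.0 local [-1027.4   242.5]
  blob [166.   37.8] 1489 c [-512.3 -448.2] mec -524.6 -471.3 258.4 local [-1135.1  -536.9]
  blob [529.3  68.2] 388 c [-65.9 937.5] mec -89.2 940.3 130.8 local [-511.3  802.2]
  blob [270.3 184.2] 710 c [ 450.8 -102.9] mec 454.1 -103.1 55.7 local [-115.4 -305.5]
  blob [360.1 225.3] 944 c [634.7 110.2] mec 590.6 140.4 138.0 local [ 53.1 -82.9]
  blob [357.1 198.3] 527 c [537.4 125.8] mec 537.1 123.1 45.9 local [ -2.3 -92.8]
  blob [253.4 249.3] 593 c [ 679.1 -168.1] mec 627.8 -171.0 113.1 local [  47.5 -396.5]
  blob [382.3 269.1] 346 c [776.8 128.6] mec 776.3 129.1 27.5 local [ 235.6 -119.5]
side [524.30176558 213.17084955] 7.510098048978195 [[1.4, -1.6], [-1.0, -1.6], [-0.2, 1.9], [-0.2, 1.3]]Traceback (most recent call last):
  File "<stdin>", line 20, in <module>
  File "h.py", line 8, in plane
    o,d=ray(n,uv);return o+d*(z-o[2])/d[2]
        ~~~^^^^^^
  File "h.py", line 4, in ray
    c=calibration(n);f=210/np.tan(np.radians(c['fov_y']/2))
ValueError: time passes only in moves, steps and waits
```

Both views agree: the caddy is at about (525.5, 214.2) with yaw 7.7°. `calibration()` seems to have a call limit, so I'll cache it and measure the coaster in the side view.

```bash
sed -i 's/^from rig import calibration/from rig import calibration as _c\nimport functools\ncalibration=functools.cache(_c)/' h.py; python3 - <<'E'
from h import *
import cv2
o=np.array([525.5,214.2]);a=np.radians(7.67);R=np.array([[np.cos(a),-np.sin(a)],[np.sin(a),np.cos(a)]])
for n,bx in (('side',(255,310,255,300)),('scene',(338,380,184,215))):
    im=cv2.imread(f'pics/{n}0.png').astype(int);m=((im[:,:,2]<140)&(im[:,:,2]-im[:,:,0]>22)&(im[:,:,1]<90)).astype(np.uint8)
    k=np.zeros_like(m);k[bx[2]:bx[3],bx[0]:bx[1]]=1;m*=k
    N,l,st,c=cv2.connectedComponentsWithStats(m)
    i=1+np.argmax(st[1:,4])
    cn=max(cv2.findContours((l==i).astype(np.uint8),0,1)[0],key=len)[:,0]
    P=np.array([plane(n,q,87)[:2] for q in cn]).astype(np.float32)
    print(n,st[i],c[i],cv2.minEnclosingCircle(P),cv2.fitEllipse(P))
    print('local',(R.T@(plane(n,c[i],86)[:2]-o)).round(1))
    print('press local->world',o+R@[70,-80.5],'deck c',o+R@[0,73],'behind',o+R@[0,-150])
    print('yaw dir', R)
E
```

```text
side [264 265  34  29 804] [280.75870647 279.18159204] ((532.9007568359375, 129.53436279296875), 42.73089599609375) ((533.075439453125, 129.6746063232422), (79.50335693359375, 83.21925354003906), 177.78175354003906)
local [ -3.7 -84.1]
press local->world [605.61784212 143.76292614] deck c [515.75688787 286.54688498] behind [545.52009342  65.54201717]
yaw dir [[ 0.99105322 -0.13346729]
 [ 0.13346729  0.99105322]]
scene [342 188  31  22 539] [357.25602968 198.29313544] ((537.2764892578125, 123.30560302734375), 46.03982162475586) ((536.939697265625, 125.59551239013672), (81.43211364746094, 85.90819549560547), 29.633790969848633)
local [ -0.9 -88.3]
press local->world [605.61784212 143.76292614] deck c [515.75688787 286.54688498] behind [545.52009342  65.54201717]
yaw dir [[ 0.99105322 -0.13346729]
 [ 0.13346729  0.99105322]]
```

```bash
cat > g.py <<'E'
import sys
import numpy as np
from rig import ctrl
from scipy.spatial.transform import Rotation as Ro
o=np.array([525.5,214.2]);a=np.radians(7.67);C=np.array([[np.cos(a),-np.sin(a)],[np.sin(a),np.cos(a)]])
s=ctrl.sense();w=s['ee_rot'];T=Ro.from_quat([w[1],w[2],w[3],w[0]])
p=s['eef_pos'];print('t',s['time_s'].__round__(2),'tcp',p.round(1),'local',(C.T@(p[:2]-o)).round(1),'F',s['force'].round(1),'grip',round(s['grip_width'],3),'q6',s['joints'][5].round(2))
if len(sys.argv)>3:
    x,y,z=map(float,sys.argv[1:4]); t=np.r_[o+C@[x,y],z]
    Y=np.r_[C[:,0],0];X=np.r_[C[:,1],0];Z=np.array([0,0,-1.]);D=Ro.from_matrix(np.c_[X,Y,Z])
    print('target',t.round(1),'shift',(T.inv().apply(t-p)/150).round(3),'turn',((T.inv()*D).as_rotvec()/(np.pi/2)).round(3))
E
python3 g.py -2.5 -165 150
```

```text
t 0.15 tcp [217.7 477.5 230.9] local [-269.9  302.1] F [0.1 0.1 0.4] grip 1.003 q6 -0.22
target [545.   50.3 150. ] shift [-3.167 -1.685  0.54 ] turn [-0.001  0.     0.642]
```

jog_arm([
  [[-0.5,-0.4,0,0,0,0.2],[-1,-0.8,0,0,0,0.4],[-1,-0.8,0,0,0,0.64],[-1,-0.8,0,0,0,0.64],[-1,-0.8,0,0,0,0.64],[-1,-0.8,0,0,0,0.64],[-1,-0.8,0,0,0,0.64],[-1,-0.8,0,0,0,0.64]],
], jaw=0)

```text
time_s: 0.82
eef_pos: [304.7, 305.8, 231.2]
ee_rot: [-0.0, 0.658, 0.753, -0.0]
force: [0.3, -0.4, 0.8]
grip_width: 0.496
```

```bash
python3 g.py -2.5 -165 150
```

```text
t 0.82 tcp [304.7 305.8 231.2] local [-206.6  120.2] F [ 0.3 -0.4  0.8] grip 0.496 q6 0.38
target [545.   50.3 150. ] shift [-1.904  1.357  0.541] turn [-0.     0.     0.001]
```

jog_arm([
  [[-0.5,0.35,0,0,0,0],[-0.96,0.68,0,0,0,0],[-0.96,0.68,0,0,0,0],[-0.96,0.68,0,0,0,0],[-0.96,0.68,0,0,0,0],[-0.96,0.68,0,0,0,0],[-0.96,0.68,0,0,0,0]],
])

```text
time_s: 1.4
eef_pos: [425.6, 178.4, 231.0]
ee_rot: [-0.0, 0.655, 0.756, -0.0]
force: [-0.6, 0.6, -0.0]
grip_width: 0.502
```

jog_arm([
  [[-0.5,0.35,0,0,0,0],[-0.95,0.68,0.2,0,0,0],[-0.95,0.68,0.4,0,0,0],[-0.95,0.68,0.54,0,0,0],[-0.95,0.68,0.54,0,0,0],[-0.95,0.68,0.54,0,0,0],[-0.95,0.68,0.54,0,0,0]],
])

```text
time_s: 1.98
eef_pos: [546.5, 52.8, 149.1]
ee_rot: [-0.001, 0.655, 0.756, -0.001]
force: [0.7, 0.9, 1.1]
grip_width: 0.502
```

```bash
python3 g.py -2.5 -160 82; python3 - <<'E'
from rig import capture
import cv2
for n in ["wrist","side","scene"]: cv2.imwrite(f"pics/{n}1.png",capture(n)[:,:,::-1])
E
```

```text
t 1.98 tcp [546.5  52.8 149.1] local [  -0.7 -162.8] F [0.7 0.9 1.1] grip 0.502 q6 -0.26
target [544.4  55.3  82. ] shift [ 0.018 -0.01   0.448] turn [-0.002 -0.001  0.006]
```

View pics/wrist1.png

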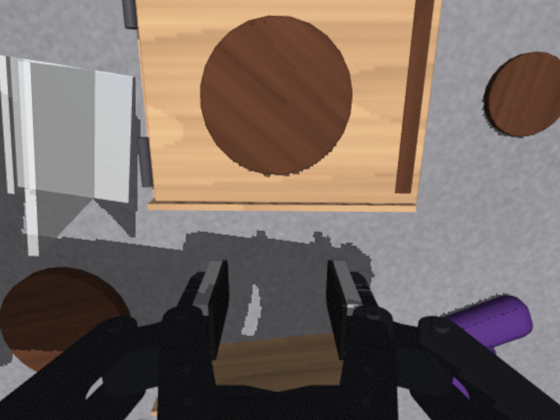

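View pics/side1.png

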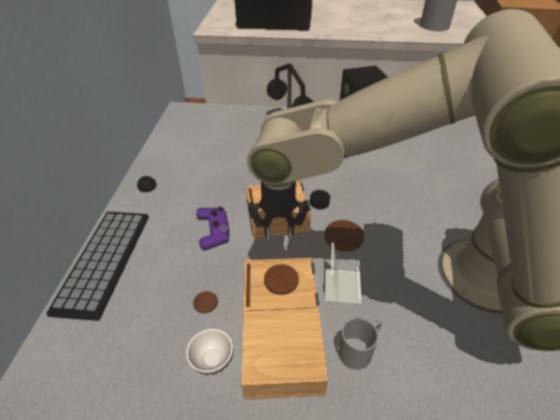

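The wrist view shows the coaster centred at (276,95) between the fingertips (about 210 and 345), the caddy's near end edge at row 207, and the strip at column 415. I'll measure the coaster from this view.

```bash
cat > wr.py <<'E'
import numpy as np
from rig import calibration
from scipy.spatial.transform import Rotation as Ro
c=calibration('wrist');f=210/np.tan(np.radians(c['fov_y']/2));M=c['mount']
o=np.array([525.5,214.2]);a=np.radians(7.67);C=np.array([[np.cos(a),-np.sin(a)],[np.sin(a),np.cos(a)]])
def cast(uv,s,z):
    w=s['ee_rot'];T=Ro.from_quat([w[1],w[2],w[3],w[0]]);T=T.as_matrix()
    d=T@M[:3,:3]@np.array([(uv[0]-c['cx'])/f,(uv[1]-c['cy'])/f,1]);p=T@M[:3,3]+s['eef_pos']
    return (p+d*(z-p[2])/d[2])[:2]
def loc(xy): return C.T@(xy-o)
E
python3 - <<'E'
from wr import *; from rig import ctrl; import cv2
s=ctrl.sense()
im=cv2.imread('pics/wrist1.png').astype(int)[:200,180:370];m=((im[:,:,2]<140)&(im[:,:,2]-im[:,:,0]>20)&(im[:,:,1]<80)).astype(np.uint8)
cn=max(cv2.findContours(m,0,1)[0],key=len)[:,0]+[180,0]
P=np.array([cast(q,s,86.5) for q in cn]).astype(np.float32)
(c0,r)=cv2.minEnclosingCircle(P);e=cv2.fitEllipse(P);print(c0,r,e,loc(np.array(e[0])))
for uv,z in [((148,208),74),((416,211),74),((425,120),75),((404,193),75),((414,0),75),((138,0),75)]: print(uv,cast(uv,s,z).round(1),loc(cast(uv,s,z)).round(1))
E
```

```text
(536.5677490234375, 124.87821960449219) 42.14928436279297 ((536.5386962890625, 125.20590209960938), (82.62639617919922, 83.16889953613281), 16.45237922668457) [ -0.93786554 -89.67119206]
(148, 208) [465.1  47.6] [ -82.1 -157. ]
(416, 211) [635.4  70.4] [  89.7 -157.2]
(425, 120) [625.6 126.5] [  87.5 -100.2]
(404, 193) [624.4  81.2] [  80.3 -145. ]
(414, 0) [602.9 186.9] [ 73.1 -37.4]
(138, 0) [455.6 165.4] [-75.8 -39. ]
```

jog_arm([
  [[0,-0.01,0.15,0,0,0],[0.01,-0.01,0.3,0,0,0],[0.01,-0.01,0.4,0,0,0],[0.01,-0.01,0.47,0,0,0],[0.01,-0.01,0.47,0,0,0],[0.01,-0.01,0.47,0,0,0],[0.01,-0.01,0.47,0,0,0]],
])

```text
time_s: 2.72
eef_pos: [546.2, 53.3, 81.3]
ee_rot: [0.001, 0.655, 0.756, 0.001]
force: [1.4, 0.8, -0.8]
grip_width: 0.501
```

```bash
python3 g.py -1.5 -134 79; python3 - <<'E'
from rig import capture
import cv2
for n in ["wrist","side","scene"]: cv2.imwrite(f"pics/{n}2.png",capture(n)[:,:,::-1])
a=cv2.imread('pics/scene2.png')[110:250,300:460];b=cv2.imread('pics/side2.png')[200:340,220:380]
cv2.imwrite('pics/z2.png',cv2.resize(cv2.hconcat([a,b]),None,fx=2.5,fy=2.5,interpolation=cv2.INTER_CUBIC))
E
```

```text
t 2.72 tcp [546.2  53.3  81.3] local [  -0.9 -162.2] F [ 1.4  0.8 -0.8] grip 0.501 q6 -0.26
target [541.9  81.2  79. ] shift [ 0.188 -0.002  0.015] turn [0.002 0.    0.006]
```

View pics/wrist2.png

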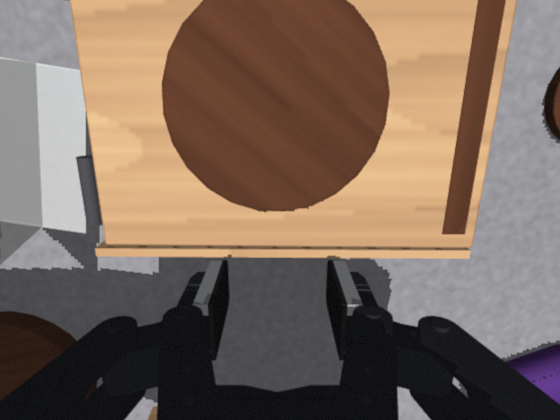

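View pics/z2.png

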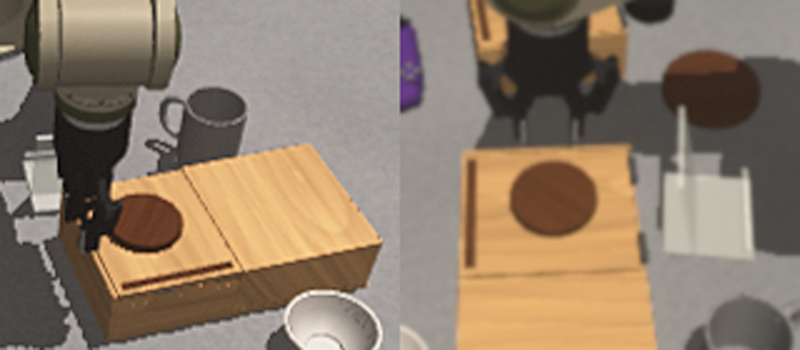

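jog_arm([
  [[0.04,0,0,0,0,0],[0.08,0,0,0,0,0],[0.12,0,0,0,0,0],[0.12,0,0,0,0,0],[0.12,0,0,0,0,0]],
])

```text
time_s: 3.28
eef_pos: [542.9, 71.3, 79.8]
ee_rot: [0.0, 0.654, 0.756, -0.0]
force: [-1.0, 0.5, 0.2]
grip_width: 0.496
```

```bash
python3 g.py -1.5 27 80; python3 - <<'E'
from rig import capture
import cv2
for n in ["wrist","scene"]: cv2.imwrite(f"pics/{n}3.png",capture(n)[:,:,::-1])
E
```

```text
t 3.28 tcp [542.9  71.3  79.8] local [  -1.8 -143.9] F [-1.   0.5  0.2] grip 0.496 q6 -0.23
target [520.4 240.8  80. ] shift [ 1.139e+00  1.300e-02 -1.000e-03] turn [-0.     0.     0.006]
```

View pics/wrist3.png

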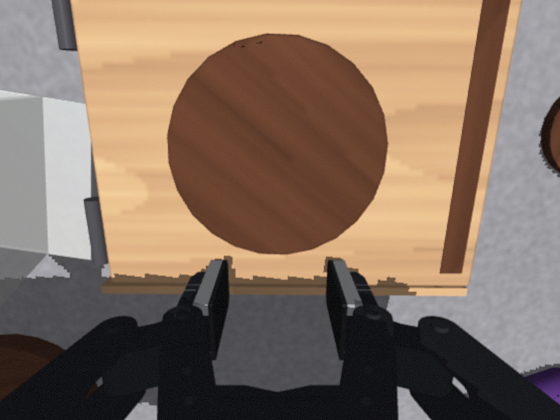

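jog_arm([
  [[0.04,0,0,0,0,0],[0.08,0,0,0,0,0],[0.12,0,0,0,0,0],[0.16,0,0,0,0,0.005],[0.2,0,0,0,0,0.005],[0.24,0,0,0,0,0.005],[0.28,0,0,0,0,0.005],[0.28,0,0,0,0,0.005]],
])

```text
time_s: 4.05
eef_pos: [536.8, 113.6, 79.8]
ee_rot: [-0.0, 0.657, 0.754, 0.0]
force: [-0.7, -0.9, 0.3]
grip_width: 0.505
```

```bash
python3 g.py -1.5 27 80; python3 - <<'E'
from rig import capture
import cv2
for n in ["wrist","scene"]: cv2.imwrite(f"pics/{n}4.png",capture(n)[:,:,::-1])
E
```

```text
t 4.05 tcp [536.8 113.6  79.8] local [  -2.3 -101.2] F [-0.7 -0.9  0.3] grip 0.505 q6 -0.14
target [520.4 240.8  80. ] shift [ 0.855  0.007 -0.001] turn [-0.    -0.     0.001]
```

View pics/wrist4.png

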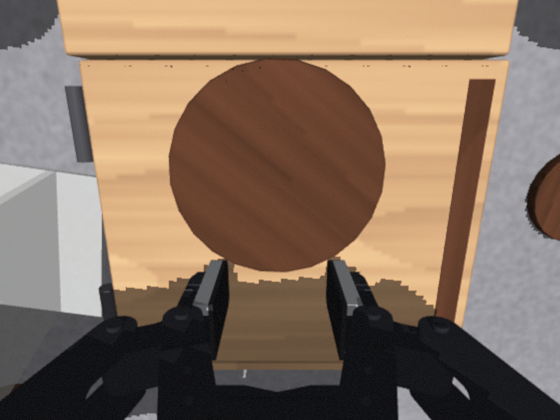

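The coaster at (277,165) is nestled against both tips and sliding straight, with its front nearly at the lid/deck seam (row 55). I'll keep pushing.

jog_arm([
  [[0.04,0,0,0,0,0],[0.08,0,0,0,0,0],[0.12,0,0,0,0,0],[0.16,0,0,0,0,0],[0.2,0,0,0,0,0],[0.25,0,0,0,0,0],[0.3,0,0,0,0,0],[0.35,0,0,0,0,0]],
])

```text
time_s: 4.82
eef_pos: [529.8, 165.3, 79.8]
ee_rot: [0.0, 0.658, 0.753, -0.0]
force: [0.6, -0.1, 0.6]
grip_width: 0.5
```

jog_arm([
  [[0.05,0,0,0,0,0],[0.1,0,0,0,0,0],[0.15,0,0,0,0,0],[0.2,0,0,0,0,0],[0.25,0,0,0,0,0],[0.3,0,0,0,0,0],[0.34,0,0,0,0,0],[0.34,0,0,0,0,0]],
])

```text
time_s: 5.48
eef_pos: [522.8, 216.1, 79.8]
ee_rot: [-0.0, 0.657, 0.754, 0.0]
force: [0.2, -0.4, 0.1]
grip_width: 0.499
```

```bash
python3 g.py -1.5 27 80; python3 - <<'E'
from rig import capture
import cv2
for n in ["wrist","scene"]: cv2.imwrite(f"pics/{n}5.png",capture(n)[:,:,::-1])
E
```

```text
t 5.48 tcp [522.8 216.1  79.8] local [-2.4  2.3] F [ 0.2 -0.4  0.1] grip 0.499 q6 0.05
target [520.4 240.8  80. ] shift [ 0.165  0.006 -0.001] turn [ 0.    -0.     0.001]
```

View pics/wrist5.png

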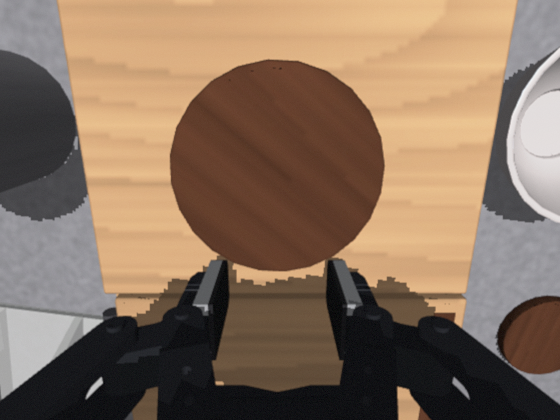

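jog_arm([
  [[0.04,0,0,0,0,0],[0.08,0,0,0,0,0],[0.12,0,0,0,0,0],[0.15,0,0,0,0,0],[0.17,0,0,0,0,0],[0.17,0,0,0,0,0],[0.17,0,0,0,0,0]],
])

```text
time_s: 6.17
eef_pos: [519.6, 240.4, 79.7]
ee_rot: [-0.0, 0.658, 0.753, -0.0]
force: [0.4, -0.2, -0.2]
grip_width: 0.496
```

jog_arm([
  [[-0.05,0,0,0,0,0],[-0.15,0,0,0,0,0],[-0.2,0,-0.1,0,0,0],[-0.2,0,-0.3,0,0,0],[-0.2,0,-0.4,0,0,0],[-0.2,0,-0.4,0,0,0],[-0.2,0,-0.4,0,0,0]],
], jaw=0)

```text
time_s: 6.75
eef_pos: [523.9, 210.0, 140.1]
ee_rot: [0.0, 0.658, 0.753, 0.0]
force: [-0.9, 0.4, -0.8]
grip_width: 0.501
```

```bash
python3 g.py 70 -80.5 120; python3 - <<'E'
from wr import *
from rig import capture,ctrl
import cv2
s=ctrl.sense();im0=capture("wrist")
cv2.imwrite("pics/wrist6.png",im0[:,:,::-1])
im=im0[:,:,::-1].astype(int)[:270,130:430];m=((im[:,:,2]<140)&(im[:,:,2]-im[:,:,0]>20)&(im[:,:,1]<80)).astype(np.uint8)
cn=max(cv2.findContours(m,0,1)[0],key=len)[:,0]+[130,0]
P=np.array([cast(q,s,86) for q in cn]).astype(np.float32);e=cv2.fitEllipse(P);print(e,loc(np.array(e[0])))
E
```

```text
t 6.75 tcp [523.9 210.  140.1] local [-2.1 -4. ] F [-0.9  0.4 -0.8] grip 0.501 q6 0.04
target [605.6 143.8 120. ] shift [-0.51   0.48   0.135] turn [0.001 0.    0.   ]
((513.7799072265625, 285.6357116699219), (81.54129791259766, 82.38261413574219), 14.774580001831055) [-2.08090486 72.36084101]
```

View pics/wrist6.png

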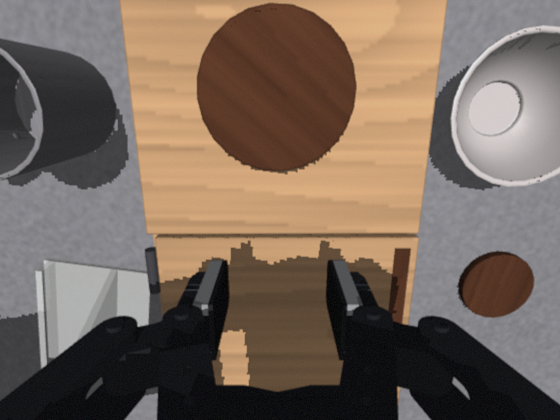

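The coaster sits at about the deck centre: local (-2, 72), radius 41 mm, with roughly 38 mm spare to each end. Next I shut the jaws and go above the press strip.

jog_arm([
  [[-0.2,0.2,0,0,0,0],[-0.4,0.4,0,0,0,0],[-0.51,0.485,0,0,0,0],[-0.51,0.485,0.1,0,0,0],[-0.51,0.485,0.2,0,0,0],[-0.51,0.485,0.2,0,0,0],[-0.51,0.485,0.2,0,0,0],[-0.51,0.485,0.2,0,0,0]],
], jaw=1)

```text
time_s: 7.47
eef_pos: [606.0, 144.6, 110.0]
ee_rot: [0.0, 0.658, 0.753, -0.0]
force: [0.0, 0.8, 0.7]
grip_width: 0.002
```

```bash
python3 g.py 70.5 -81 78; python3 - <<'E'
from rig import capture
import cv2
for n in ["wrist","side"]: cv2.imwrite(f"pics/{n}7.png",capture(n)[:,:,::-1])
E
```

```text
t 7.47 tcp [606.  144.6 110. ] local [ 70.5 -79.7] F [0.  0.8 0.7] grip 0.002 q6 -0.09
target [606.2 143.3  78. ] shift [-0.009 -0.     0.213] turn [-0.     0.     0.001]
```

View pics/wrist7.png

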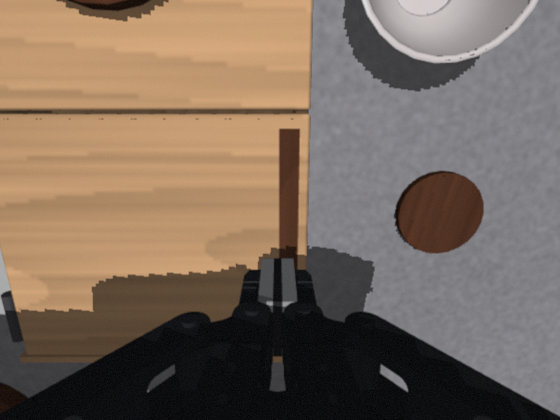

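View pics/side7.png

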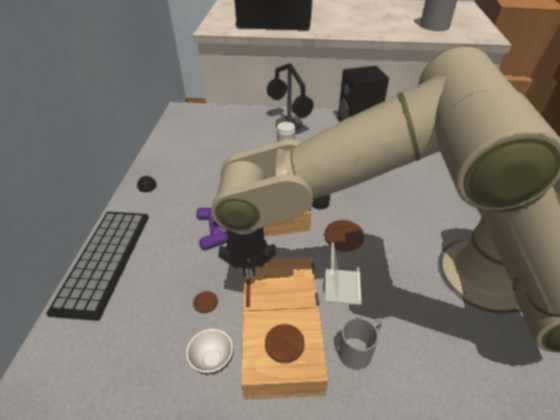

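The shut tips (column 277) are on the inlaid strip (column 288) to within a few mm, mid-width, so I'll shift 2 mm outward. The coaster is on the deck at side (285,343). Now I descend.

jog_arm([
  [[-0.005,0.015,0.06,0,0,0],[-0.005,0.015,0.12,0,0,0],[-0.005,0.015,0.18,0,0,0],[-0.005,0.015,0.2,0,0,0],[-0.005,0.015,0.22,0,0,0],[-0.005,0.015,0.24,0,0,0],[-0.005,0.015,0.24,0,0,0],[-0.005,0.015,0.24,0,0,0]],
])

```text
time_s: 8.23
eef_pos: [608.4, 144.1, 74.0]
ee_rot: [0.0, 0.658, 0.753, 0.0]
force: [-1.9, -0.4, 3.5]
grip_width: -0.003
```

jog_arm([
  [[0,0,0.005,0,0,0],[0,0,0.01,0,0,0],[0,0,0.015,0,0,0],[0,0,0.02,0,0,0],[0,0,0.025,0,0,0],[0,0,0.025,0,0,0]],
])

```text
time_s: 8.73
eef_pos: [608.5, 144.1, 70.0]
ee_rot: [0.0, 0.658, 0.753, 0.0]
force: [-0.4, -0.3, 3.3]
grip_width: 0.002
```

jog_arm([
  [[0,0,0.006,0,0,0],[0,0,0.012,0,0,0],[0,0,0.018,0,0,0],[0,0,0.018,0,0,0]],
])

```text
time_s: 9.07
eef_pos: [608.5, 144.1, 67.2]
ee_rot: [0.0, 0.658, 0.753, 0.0]
force: [-0.3, 0.5, 2.3]
grip_width: -0.001
```

jog_arm([
  [[0,0,0.005,0,0,0],[0,0,0.01,0,0,0],[0,0,0.01,0,0,0]],
])

```text
time_s: 9.32
eef_pos: [608.6, 144.1, 66.7]
ee_rot: [0.0, 0.658, 0.753, 0.0]
force: [-2.6, 0.5, 9.4]
grip_width: -0.003
```

The force jumped from 2–3 N to 9.4 N with z stalled at 66.7, so the lid is at its stop. I'll add a small nudge and then rise slowly.

jog_arm([
  [[0,0,0.004,0,0,0],[0,0,0.004,0,0,0],[0,0,0.004,0,0,0]],
])

```text
time_s: 9.57
eef_pos: [608.6, 144.1, 66.6]
ee_rot: [0.0, 0.658, 0.753, 0.0]
force: [-5.5, -0.5, 12.9]
grip_width: 0.002
```

jog_arm([
  [[0,0,-0.05,0,0,0],[0,0,-0.1,0,0,0],[0,0,-0.15,0,0,0],[0,0,-0.2,0,0,0],[0,0,-0.3,0,0,0],[0,0,-0.4,0,0,0],[0,0,-0.5,0,0,0],[0,0,-0.6,0,0,0]],
])

```text
time_s: 10.23
eef_pos: [608.3, 144.0, 156.2]
ee_rot: [-0.0, 0.658, 0.753, -0.0]
force: [-0.0, -0.5, -0.4]
grip_width: -0.001
```

jog_arm([
  [[0,0,-0.15,0,0,0],[0,0,-0.3,0,0,0],[0,0,-0.45,0,0,0],[0,0,-0.5,0,0,0],[0,0,-0.5,0,0,0],[0,0,-0.5,0,0,0]],
])

```text
time_s: 10.73
eef_pos: [608.2, 144.1, 229.3]
ee_rot: [-0.0, 0.658, 0.753, -0.0]
force: [-0.6, 0.2, 0.2]
grip_width: -0.004
```

```bash
python3 g.py; python3 - <<'E'
from rig import capture
import cv2
for n in ["wrist","side","scene"]: cv2.imwrite(f"pics/{n}8.png",capture(n)[:,:,::-1])
E
```

```text
t 10.73 tcp [608.2 144.1 229.3] local [ 72.6 -80.5] F [-0.6  0.2  0.2] grip -0.004 q6 -0.09
```

View pics/scene8.png

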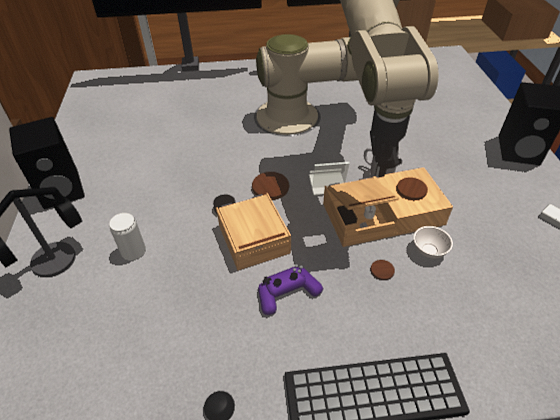

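View pics/side8.png

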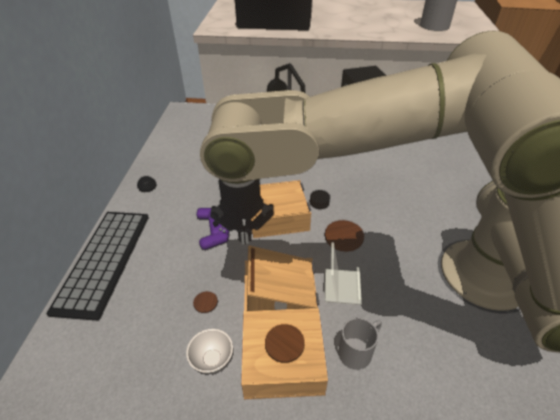

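The lid stands ajar with its interior visible at scene (365,212). The coaster is on the deck at scene (412,188) and side (285,343), and the small organiser is shut. One last numeric check, then I hand in.

```bash
python3 - <<'E'
from h import *
import cv2
from rig import order,ctrl
o=np.array([525.5,214.2]);a=np.radians(7.67);R=np.array([[np.cos(a),-np.sin(a)],[np.sin(a),np.cos(a)]])
for n,bx in (('side',(255,315,320,368)),('scene',(392,435,172,206))):
    im=cv2.imread(f'pics/{n}8.png').astype(int);m=((im[:,:,2]<140)&(im[:,:,2]-im[:,:,0]>22)&(im[:,:,1]<90)).astype(np.uint8)
    k=np.zeros_like(m);k[bx[2]:bx[3],bx[0]:bx[1]]=1;m*=k
    N,l,st,c=cv2.connectedComponentsWithStats(m);i=1+np.argmax(st[1:,4])
    print(n,c[i],'coaster local',(R.T@(plane(n,c[i],85)[:2]-o)).round(1))
# bystander change check
for n,bs in (('scene',{'can':(105,150,205,265),'ctrl':(250,330,260,320),'bowl':(415,458,225,270),'cube':(215,292,215,270),'puck':(212,237,192,212)}),('side',{'mug':(335,385,315,372),'bowl':(185,238,328,378),'stand':(325,365,245,305),'can':(274,298,120,162)})):
    A=cv2.imread(f'pics/{n}0.png').astype(int);B=cv2.imread(f'pics/{n}8.png').astype(int)
    for k,b in bs.items(): d=abs(A-B).max(2)[b[2]:b[3],b[0]:b[1]];print(n,k,'share changed',round((d>40).mean(),3))
print(ctrl.sense()['force'].round(1)); print(order.finish_job())
E
```

```text
side [284.29127053 343.29213483] coaster local [-4.1 77.8]
scene [411.32882012 188.13346228] coaster local [-0.7 72.2]
scene can share changed 0.0
scene ctrl share changed 0.069
scene bowl share changed 0.0
scene cube share changed 0.021
scene puck share changed 0.0
side mug share changed 0.071
side bowl share changed 0.0
side stand share changed 0.341
side can share changed 0.385
[0.4 0.1 0.3]
the job is handed in; nothing more can be done
None
```

The job is done and handed in: the coaster lies on the fixed deck and the long organiser's lid has sprung ajar by itself. It took about 11 s of the 48 s allowed.

- **Coaster:** I slid it along the lid onto the deck with two half-open fingertips and never lifted it. In the last pictures its centre is at about (-4, 78) mm in the caddy's axes from the side camera and (-1, 72) mm from the scene camera. They differ by about 6 mm, but either way it is wholly on the deck, with at least 35 mm to spare at each end.
- **Lid:** I pressed it with shut fingertips within a few mm of the inlaid strip. It yielded under about 3 N to a hard stop, where the force reached about 13 N. When I raised the fingers it opened, and the scene and side pictures show it ajar. I did not measure its angle.
- **Everything else:** The small organiser looks shut. The can, bowl and puck did not change in the scene view, and the small organiser (2%) and controller (7%) hardly did.
- **Check that disagreed:** In the side view the stand (34%), can (39%) and mug (7%) areas did change. The arm, its shadow and the opened lid reach into parts of that view, and the can was unchanged in the scene view. The stand and mug I judged by eye to be in place.

The robot was clear of everything at the end, with under 1 N on the wrist.

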